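# Find the rotor's heavy side by feel and hold it down

## Task

Balance check: the closed drum rotor on the spindle stand has a hidden heavy side. Take it by its crank handle, turn it at least half way round while feeling where it gets heavier and lighter, then bring the heavy side to the bottom (straight down to within about 20 degrees) and finish there still gripping the handle, keeping the rotor at rest for the marking. Leave the setting master, the ring gauge and the tape roll beside the stand where they are.

Things in the scene. Friction and masses are not known exactly. Their poses are not given: they have to be found in the camera images.
- stand: Grey spindle stand bolted to the bench: base plate 170 (x) x 150 (y) x 16 mm, pillar with the bearing at its rear, 190 mm tall. Origin: centre of the plate's underside; +x runs from the front (crank side) to the rear pillar, +y to the left seen from the front, z up. Fixed during a run.
- axle (a point): Point on the rotor's level axis (stand's x) in the drum's middle plane, 155 mm up, 10 mm in front of the stand's origin; axes as the stand's. Drum: closed aluminium cylinder 130 mm across, 32 mm thick, hub cap 8 mm proud in front. Inside it, unseen, a weight of 0.36 to 0.5 kg sits 40 mm off the axis, at an angle to the handle that differs each run: 2.8 to 4 N at the handle when level with the axle.
- handle (a point): Centre of the crank's hand grip: black cylinder 16 mm across, 55 mm long, parallel to the rotor's axis, revolving freely on its pin; 50 mm off the axis and 58 mm in front of the axle point, its rear end 14 mm clear of the drum's face. This point turns with the grip, so use its position only.
- rotor (a joint): Rotor angle, rad, turns round freely both ways: 0 = handle straight up, growing clockwise seen from the front (+1.57: handle on the stand's -y side). Bearing drag 0.22 N m (4.4 N at the handle) outweighs the heavy side: the rotor stays where left, and at a halt drag hides the load unless both directions are averaged. Turning takes up to 8.5 N while the heavy side climbs, little while it sinks.
- setting_master: Bystander: stepped steel cylinder 30 mm across, 43 mm tall, stands on the bench right of the stand (-y side). Origin: centre of its underside.
- ring_gauge: Bystander: flat steel ring 46 mm across, 14 mm tall, lies on the bench left of the stand (+y side). Origin: centre of its underside.
- tape: Bystander: roll of tape 66 mm across, 18 mm tall, lies on the bench to the right rear of the stand. Origin: centre of its underside.
- boss (a point): Steel boss on the drum's front face, opposite the handle, 24 mm across, standing 10 mm proud, 50 mm off the axis. It balances the handle, so handle and boss together add no heavy side. The point is the centre of its front end.
Mind the look-alikes: they are no part of the job. There is more than one size of the stand; the job needs the larger.

How it is judged (in metres and radians):
On the way:
1. the gripped handle has been turned about half way round from its start (distance of handle from where it was at the start of the episode above 0.088 m and contact force between the fingers and grip above 1 N), for 0.05 s.
At the end, for the whole second after the job is handed in: The hidden heavy side is within 20 degrees of straight down below the axis, the rotor is at rest (under 0.1 rad/s), and the fingers still grip the handle (over 3 N, the grasp point within 35 mm of the grip's centre) (z of slug in the frame of axle below -0.0375 m and contact force between the fingers and grip above 3 N and distance between the grasp point and handle below 0.035 m and velocity of joint rotor between -0.1 and 0.1 rad/s); the arm keeps its last pose, push and grip.
It fails at once if a bystander (setting master, ring gauge or tape roll) is moved more than 30 mm (distance of any of setting_master, ring_gauge, tape from where it was at the start of the episode above 0.03 m).
It also fails if it takes over 72 s, if anything falls off the work surface, if the arm or the gripper's body presses on something with over 40 N, if the wrist force passes 120 N, or if a joint passes its speed limit or range.

## Robot

A 6-joint arm with a two-finger parallel gripper is mounted at the origin on a cart in front of the work surface, level with it; the furniture and walls round the work are solid. World frame = base frame: x ahead of the robot, y to its left, z up, the work surface at z = 0. Lengths are in mm, angles in rad, forces in N, time in s.
With the tool pointing down it reaches from about 325 to 1000 mm from the base axis. Payload 5.1 kg.
Tool frame: the origin (TCP) lies on the centre line of the jaws, within the pads' length; the fingertips stand 22 mm ahead of it and the grasp point (between the pads) lies 3 mm ahead of it; z points along the fingers, y is the direction in which the jaws open and shut (so a half turn about z gives the same grasp; the last joint's range is limited). The gripper opens to 85 mm and grips with 20 to 120 N. Pads are 22 mm wide; open, the fingers measure 114 mm over their backs; the gripper's body (76 mm by 85 mm) begins 54 mm behind the grasp point. The pads swing forward as they close: fully open they stand 13 mm farther back than shut.
Start: joints at [1.187, 0.124, 1.65, -0, 1.367, -0.083], TCP at [192.606, 620.796, 253.322] pointing down, gripper open.
Joint ranges: [-2.61, 2.61], [-1.02, 2.33], [0.03, 2.71], [-1.35, 4.49], [0.32, 2.68], [-2.91, 2.91]. Speed limits (rad/s): [2.57, 2.57, 3.14, 3.14, 3.14, 3.14].

## Interface

Orientations are given as a unit quaternion [w, x, y, z].
In Python, from rig import manip, imaging, job gives the robot as it stands. The module is installed in compiled form; this text tells all that it offers.
- The arm moves only by the tool send_rows, never from a script. Its argument "series" is a list of rows, each a list of 4 numbers: the shift along the tool's x, y, z in cm, then the turn about the tool's z in rad. In form: [[x, y, z, turn], ...]. A call has 1 to 8 rows; each row is the pose to reach, as a shift and turn from the pose commanded when the call began, along the tool's axes at that moment; what a row does not reach only later rows make up. A row lasts 1/10 s, in which the tool goes at most 50 mm and 8.59 degrees, less where a joint would pass 70% of its speed; a pose out of reach is approached as far as the arm can. A call with a gripper value outside its range is refused whole. "grip" is the finger opening in cm, from 0 to 8.54, set as the call begins (left out, the last holds). The fingers move at their own pace and stop on an object; the grip force is fixed at half the most. Time passes only in rows, so rows that repeat a pose let the fingers close. It gives the time, the measured TCP pose, the force and the opening at its end, in the units of the state.
- manip.observe(): the state, without advancing time (a new reading comes with each control period).
- imaging.snapshot(name): name is "scene" or "top"; returns a dict with "frame" (384x512x3 uint8, blue, green, red), "mtx" (3x3 intrinsics, pixels), "view" (4x4, takes a point from world to camera coordinates). Camera axes: x right, y down, z forward; pixel columns grow to the right and rows downward; lengths in mm; the calibration is good to about 2 mm. A picture is of the moment at which its call begins. There is no depth.
- job.finish_job(): hands the job in, once; it reports no verdict.
Trained networks look in the newest picture that a camera, given by its name, has taken for a name from the list of things; names that differ only in an ending like _2 or _b are one class to them, and where a whole thing is asked for, a point or a joint stands for the part that bears it (a point fixed in the world has none). Each returns a list of dicts, best first, with "p" (0 to 1); they miss things now and then, are a little off and sometimes report something else, mostly with a low value. They report only what shows in the picture. A call takes as long as a camera call. They do not tell look-alikes from the thing itself.
- imaging.spot_in(camera, target): "extent" ([centre column, centre row, width, height] in pixels, round what is visible of it).
- imaging.tip_of(camera, target): "location" ([column, row] in pixels: a listed point, or the origin of a listed thing).
The state is a dict: "t": time; "qpos": joint angles; "dq": joint speeds; "tau": joint torques, N m; "tcp_pos": TCP position; "eef_rot": TCP orientation; "force": force on the tool from outside, world axes, zero at the start; "torque": the same for the moment, N m; "finger_gap": finger opening in mm.
Only numpy, scipy, OpenCV 4.12 (cv2) and the standard library are available. Lean on these libraries where they do the work, as an engineer would, in place of code of your own. Each camera call takes 0.05 s, during which the arm holds its last target. There are 200 camera calls.

## Working session

There is one attempt and no reset: what is moved stays moved. The work goes in short steps, Python scripts to look and compute and a tool call to move; the robot and the scene stay as the last step left them, time stands still between calls to the robot, and variables do not carry over. Pictures are saved under pics/ and viewed, about 8 in all and at most 12, crops included, and the job is handed in when it is done.

Besides the shell and the picture viewer there is one more tool, called after "Call:" in YAML: its name, and indented under it one key for each argument. send_rows: Moves the arm, as the interface text tells. Its arguments: {"type":"object","properties":{"series":{"type":"array","items":{"type":"array","items":{"type":"number"}}},"grip":{"type":"number"}},"required":["series"]}

```bash
mkdir -p pics; cat > h.py <<'E'
import numpy as np, cv2
from rig import manip, imaging, job
from scipy.spatial.transform import Rotation as R
def proj(s,p):
    c=s["view"]@np.append(p,1); u=s["mtx"]@c[:3]; return u[:2]/u[2]
def ray(s,px):
    V=s["view"];Rm=V[:3,:3];o=-Rm.T@V[:3,3]
    d=Rm.T@np.linalg.inv(s["mtx"])@np.array([px[0],px[1],1.]);return o,d/np.linalg.norm(d)
def onplane(s,px,z):
    o,d=ray(s,px);return o+d*(z-o[2])/d[2]
def tri(a,pa,b,pb):
    A=[];B=[]
    for s,p in((a,pa),(b,pb)):
        o,d=ray(s,p);P=np.eye(3)-np.outer(d,d);A.append(P);B.append(P@o)
    x=np.linalg.lstsq(np.vstack(A),np.hstack(B),rcond=None)[0]
    return x,[np.linalg.norm(proj(s,x)-p) for s,p in((a,pa),(b,pb))]
E
python3 - <<'E'
from h import *
S={}
for c in("scene","top"):
    S[c]=imaging.snapshot(c)
    V=S[c]["view"];print(c,-V[:3,:3].T@V[:3,3],V[2,:3])
ims=[]
for c in S: ims.append(S[c]["frame"])
cv2.imwrite("pics/a.png",cv2.resize(ims[0],(800,600),interpolation=cv2.INTER_CUBIC));cv2.imwrite("pics/b.png",cv2.resize(ims[1],(800,600),interpolation=cv2.INTER_CUBIC))
for c in S:
    for n in("stand","axle","handle","boss","rotor","setting_master","ring_gauge","tape"):
        try:
            print(c,n,[(round(d["p"],2),np.round(d["location"]).tolist()) for d in imaging.tip_of(c,n)][:4],[(round(d["p"],2),np.round(d["extent"]).tolist()) for d in imaging.spot_in(c,n)][:4])
        except Exception as e: print(c,n,e)
s=manip.observe();print(s)
E
```

```text
scene [129.86750172 200.10096026 852.25847575] [ 0.53376136 -0.32530193 -0.78056227]
top [ 227.195793    -43.97231539 1038.95411468] [ 0.39437806 -0.07994239 -0.91546445]
scene stand [(0.98, [291.0, 222.0]), (0.84, [234.0, 310.0])] [(0.93, [295.0, 203.0, 79.0, 115.0]), (0.92, [235.0, 298.0, 66.0, 87.0])]
scene axle [(0.98, [294.0, 189.0]), (0.8, [232.0, 289.0])] [(0.94, [235.0, 298.0, 60.0, 87.0]), (0.68, [291.0, 204.0, 80.0, 113.0]), (0.51, [219.0, 231.0, 14.0, 15.0])]
scene handle [(0.77, [301.0, 223.0]), (0.5, [238.0, 298.0])] [(0.62, [299.0, 221.0, 13.0, 26.0]), (0.45, [241.0, 298.0, 11.0, 27.0])]
scene boss [(0.89, [240.0, 307.0]), (0.6, [307.0, 178.0])] [(0.7, [235.0, 291.0, 46.0, 40.0]), (0.69, [296.0, 200.0, 64.0, 74.0])]
scene rotor it knows: axle, boss, handle, ring_gauge, setting_master, stand, tape
scene setting_master [(0.46, [357.0, 229.0])] [(0.73, [358.0, 225.0, 17.0, 16.0])]
scene ring_gauge [(0.75, [221.0, 231.0]), (0.49, [355.0, 228.0])] [(0.69, [219.0, 229.0, 16.0, 21.0]), (0.15, [300.0, 223.0, 14.0, 26.0])]
scene tape [(0.57, [341.0, 184.0])] [(0.64, [343.0, 185.
[... 784 characters left out ...]
])] [(0.61, [329.0, 207.0, 31.0, 23.0])]
{'t': 1.5, 'qpos': array([ 1.18738788e+00,  1.23799784e-01,  1.65031038e+00,  2.35616280e-05,
        1.36751823e+00, -8.25919715e-02]), 'dq': array([-0.00076079, -0.00107259,  0.0005423 , -0.00279424,  0.00138837,
       -0.00010546]), 'tau': array([-2.88060452e-03, -4.23589218e+01, -3.65742373e+01, -2.83077798e-04,
        6.69633464e-04,  1.45747674e-05]), 'tcp_pos': array([192.60472045, 620.78768241, 253.31620837]), 'eef_rot': array([-1.53522830e-05,  1.49844127e-01,  9.88709632e-01, -1.47217968e-05]), 'force': array([-0.43197891, -0.08151832,  0.13167024]), 'torque': array([-0.01885968, -0.03362968,  0.01860725]), 'finger_gap': 85.15506071852538}
```

```bash
python3 - <<'E'
import cv2,numpy as np
a=cv2.imread("pics/a.png");b=cv2.imread("pics/b.png")
# scene crop cols 180-400 rows 120-360 ; top 140-360 x, 140-330 y
f=lambda im,x0,y0,x1,y1:cv2.resize(im[int(y0*1.5625):int(y1*1.5625),int(x0*1.5625):int(x1*1.5625)],(400,440),interpolation=cv2.INTER_CUBIC)
cv2.imwrite("pics/c.png",np.hstack([f(a,190,130,390,350),f(b,150,140,350,360)]))
E
```

```text
(no output)
```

View pics/a.png

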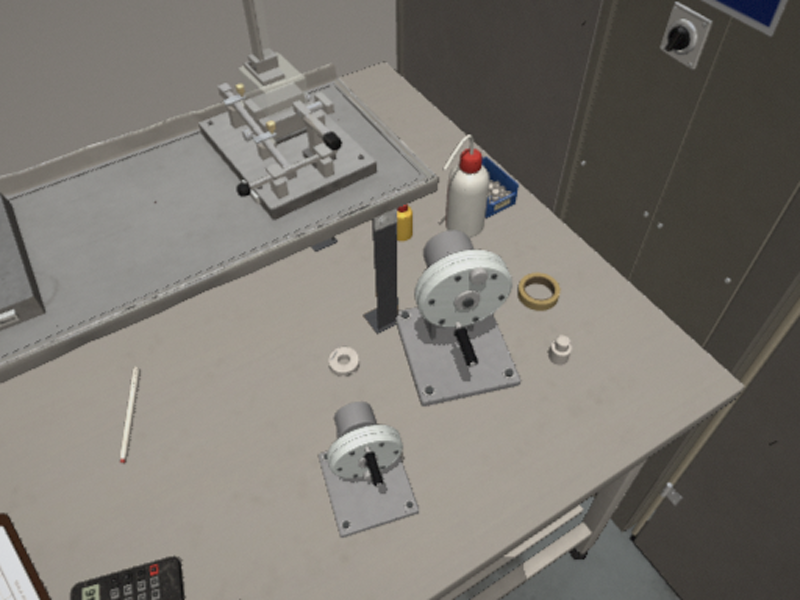

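View pics/c.png

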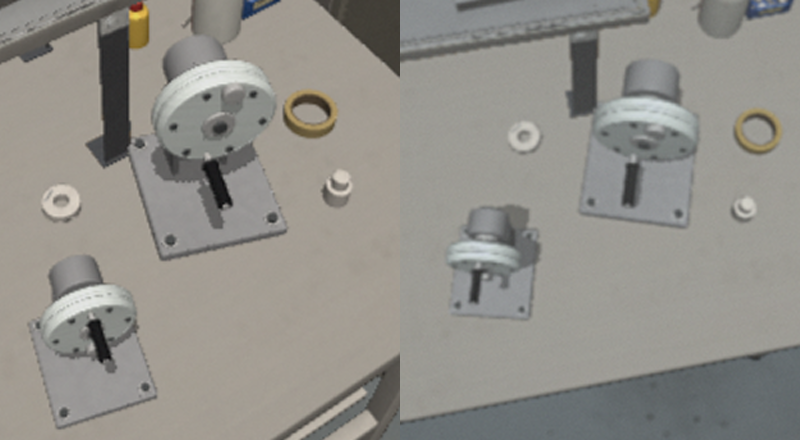

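Two stands show. One is at scene (291,222)/top (271,220), with plate about 79x115 px, the ring gauge on its left and the tape right-rear. The other is at scene (234,310), clearly smaller and nearer. The first is the larger one, and its handle is near the bottom. I'll confirm by metric size.

```bash
python3 - <<'E'
from h import *
from scipy.optimize import least_squares
a=imaging.snapshot("scene");b=imaging.snapshot("top")
for n,p,q in(("small stand",(234,310),(196,276)),("stand",(291,222),(271,220)),("axle",(294,189),(274,207)),("handle",(301,223),(266,231)),("boss",(307,178),(279,206)),("master",(357,229),(322,243)),("ring",(221,231),(211,208)),("tape",(341,184),(326,206))):
    x,e=tri(a,np.array(p,float),b,np.array(q,float));print(n,x.round(),np.round(e,1),onplane(a,p,0).round(),onplane(b,q,0).round())
# plate corners z=16, from views (pics/a 1.5625 scale; bolts/edges)
for p in((427,402),(519,381)): print(p,onplane(a,np.array(p)/1.5625,16).round())
# crop c: right panel scale 2 from (150,140)
for p in((581,214),(688,224),(693,160)): print(p,onplane(b,np.array([(p[0]-400)/2+150,p[1]/2+140]),16).round())
# tray corner scene (437,183), post top (383,215) foot(380,325)
for p,z in(((437,183),150),((437,183),250),((380,325),0)): print(p,z,onplane(a,np.array(p)/1.5625,z).round())
big=cv2.resize(a["frame"][120:270,230:390],None,fx=5,fy=4.0*1.0,interpolation=cv2.INTER_CUBIC)
cv2.imwrite("pics/d.png",cv2.resize(a["frame"][125:265,230:400],(728,600),interpolation=cv2.INTER_CUBIC))
cv2.imwrite("pics/e.png",cv2.resize(b["frame"],(800,600),interpolation=cv2.INTER_CUBIC))
np.savez("cal.npz",am=a["mtx"],av=a["view"],bm=b["mtx"],bv=b["view"])
E
```

```text
small stand [469.  46.  11.] [0.4 0.3] [474.  45.   0.] [471.  47.   0.]
stand [ 592. -183.   -0.] [0.4 0.4] [ 593. -182.    0.] [ 591. -183.    0.]
axle [ 580. -177.  138.] [2.4 2. ] [ 673. -247.    0.] [ 629. -200.    0.]
handle [ 527. -152.  101.] [1.1 0.9] [ 578. -201.    0.] [ 561. -163.    0.]
boss [ 554. -182.  199.] [0.8 0.7] [ 685. -297.    0.] [ 629. -215.    0.]
master [ 504. -316.  -23.] [0.4 0.4] [ 494. -302.   -0.] [ 499. -309.    0.]
ring [648. -22.  22.] [0.6 0.5] [660. -28.   0.] [658. -21.   0.]
tape [ 596. -336.   37.] [2.  1.8] [ 622. -358.    0.] [ 605. -349.    0.]
(427, 402) [527. -88.  16.]
(519, 381) [ 486. -219.   16.]
(581, 214) [524. -84.  16.]
(688, 224) [ 484. -224.   16.]
(693, 160) [ 573. -252.   16.]
(437, 183) 150 [ 779. -269.  150.]
(437, 183) 250 [ 686. -202.  250.]
(380, 325) 0 [ 690. -107.    0.]
```

View pics/d.png

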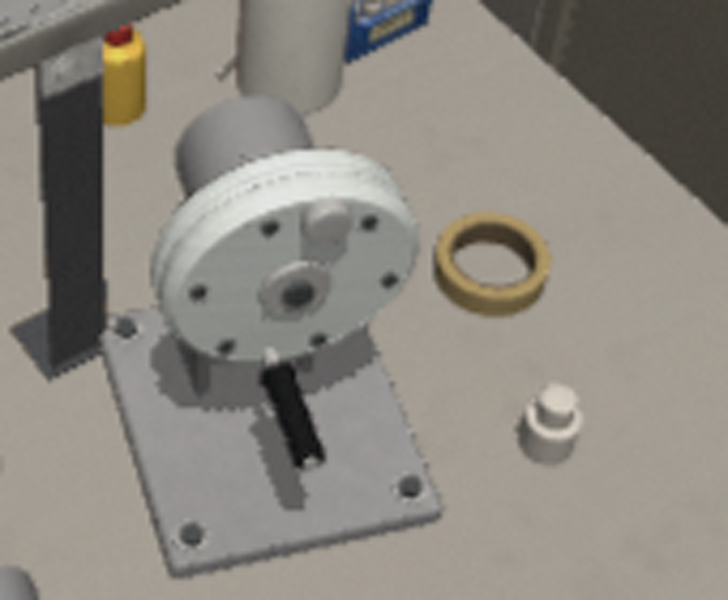

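View pics/e.png

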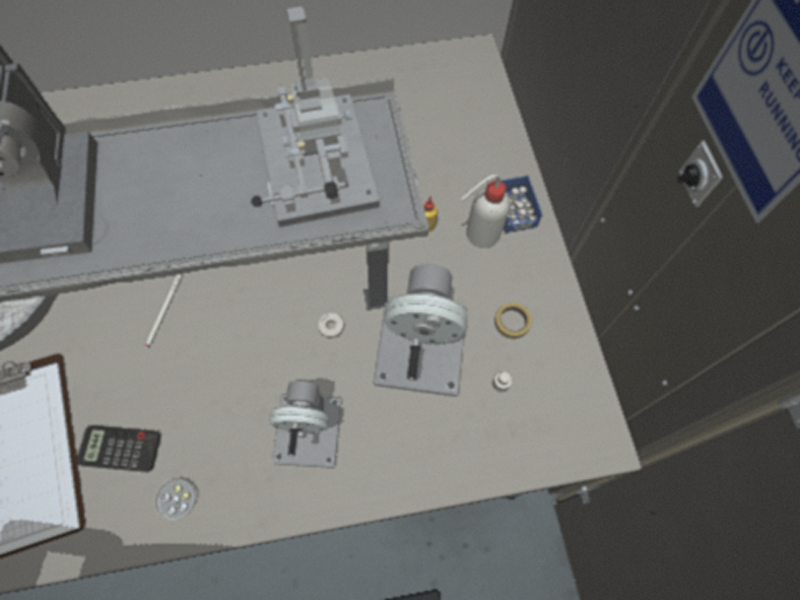

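The enlarged crop shows the larger stand (plate front edge about 142–150 mm, with ring gauge, tape and master around it). The handle's front end is at crop (313,462), near the bottom, and the boss is at top, (326,235). Next I'll fit the pose.

```bash
cat >> h.py <<'E'
from scipy.optimize import least_squares
Z=np.load("cal.npz") 
CA=dict(mtx=Z["am"],view=Z["av"]);CB=dict(mtx=Z["bm"],view=Z["bv"])
def world(P,loc):
    x,y,w=P[:3];c,s=np.cos(w),np.sin(w)
    return np.array([x+c*loc[0]-s*loc[1],y+s*loc[0]+c*loc[1],loc[2]])
def hand(P,ang,d=-68,r=50): # local point; d along stand x
    return np.array([d,-r*np.sin(ang),155+r*np.cos(ang)])
E
python3 - <<'E'
from h import *
dA=lambda p:np.array(p)/4.284+[230,125]
dB=lambda p:np.array(p)/1.5625
f=lambda loc:(lambda P:world(P,loc))
obs=[(CA,dA((172,566)),f((-85,75,16))),(CA,dA((441,510)),f((-85,-75,16))),(CA,dA((103,338)),f((85,75,16))),
(CA,dA((297,290)),f((-34,0,155))),(CA,dA((326,238)),lambda P:world(P,hand(P,P[3]+np.pi,-36))),
(CA,dA((311,458)),lambda P:world(P,hand(P,P[3],-95))),(CA,dA((278,372)),lambda P:world(P,hand(P,P[3],-41))),
(CB,dB((375,384)),f((-85,75,16))),(CB,dB((460,392)),f((-85,-75,16))),(CB,dB((428,328)),f((-34,0,155))),
(CB,dB((413,377)),lambda P:world(P,hand(P,P[3],-95))),(CB,dB((416,345)),lambda P:world(P,hand(P,P[3],-41)))]
r=least_squares(lambda P:np.hstack([proj(s,g(P))-q for s,q,g in obs]),[592,-183,-.3,-2.9],loss="soft_l1",x_scale=[10,10,.1,.1])
P=r.x;print(P,r.cost);print(np.round(r.fun.reshape(-1,2),1) if False else np.round([proj(s,g(P))-q for s,q,g in obs],1))
np.save("P.npy",P)
for d in(-68,-82):print(d,world(P,hand(P,P[3],d)))
print("axle",world(P,(-10,0,155)))
x,e=tri(CA,np.array((437,183))/1.5625,CB,np.array((427,232))/1.5625);print("tray corner",x,e)
s=manip.observe();print(R.from_quat(s["eef_rot"],scalar_first=True).as_matrix().round(3))
E
```

```text
[ 5.89335241e+02 -1.78903110e+02 -3.07843819e-01 -2.95079276e+00] 13.607316889944666
[[-0.1  0.2]
 [ 1.1 -1.3]
 [-2.7 -5.2]
 [ 0.5  1.1]
 [ 0.4 -2.5]
 [ 0.3  0.2]
 [ 0.  -0.2]
 [-0.7 -1.2]
 [-0.3  0.5]
 [-2.2  2. ]
 [-0.1 -0. ]
 [ 0.3  0.3]]
-68 [ 527.40513583 -149.26235331  105.90735729]
-82 [ 514.06328819 -145.02028996  105.90735729]
axle [ 579.8053501 -175.873065   155.       ]
tray corner [ 664.99054145 -186.97135871  272.61393192] [np.float64(0.23409478452198232), np.float64(0.20442203040227586)]
[[-0.955  0.296 -0.   ]
 [ 0.296  0.955 -0.   ]
 [ 0.    -0.    -1.   ]]
```

```bash
python3 - <<'E'
from h import *
for p in((0,380),(200,292),(437,190)): print(onplane(CA,np.array(p)/1.5625,272).round())
for p in((0,298),(200,268)): print("top",onplane(CB,np.array(p)/1.5625,272).round())
s=manip.observe();M=R.from_quat(s["eef_rot"],scalar_first=True).as_matrix()
P=np.load("P.npy");t=world(P,hand(P,P[3],-82));t[2]+=3
print(t,M.T@(t-s["tcp_pos"])/10, np.degrees(np.arctan2(M[1,1],M[0,1]))-90-np.degrees(P[2]),s["t"])
E
```

```text
[657. 351. 272.]
[658. 136. 272.]
[ 655. -180.  272.]
top [665. 415. 272.]
top [664. 141. 272.]
[ 514.06328819 -145.02028996  108.90735729] [-53.39281483 -63.61680471  14.44163763] 0.40281150225744966 1.6
```

Call:
send_rows:
  series:
    - [-2,-2.3,0,0]
    - [-4.2,-5,0,0]
    - [-6.5,-7.8,0,0]
    - [-8.8,-10.5,0,0]
    - [-11.2,-13.3,0,0]
    - [-13.5,-16,0,0]
    - [-15.8,-18.8,0,0]
    - [-17.8,-21.2,0,0]

```text
t: 2.4
tcp_pos: [300.2, 364.1, 253.5]
eef_rot: [0.0, 0.15, 0.989, 0.0]
force: [0.3, -0.1, 0.9]
finger_gap: 85.4
```

Call:
send_rows:
  series:
    - [-2.2,-2.6,0,0]
    - [-4.5,-5.3,0,0]
    - [-6.7,-8,0,0]
    - [-8.9,-10.6,0,0]
    - [-11.2,-13.3,0,0]
    - [-13.4,-16,0,0]
    - [-15.6,-18.6,0,0]
    - [-17.8,-21.2,0,0]

```text
t: 3.2
tcp_pos: [407.3, 109.0, 253.7]
eef_rot: [0.001, 0.15, 0.989, 0.0]
force: [0.8, 0.2, 0.4]
finger_gap: 84.8
```

Call:
send_rows:
  series:
    - [-2.2,-2.6,0,0]
    - [-4.5,-5.3,0,0]
    - [-6.7,-8,0,0]
    - [-8.9,-10.6,0,0]
    - [-11.2,-13.3,0,0]
    - [-13.4,-16,0,0]
    - [-15.6,-18.8,0,0]
    - [-17.8,-21.2,0,0]

```text
t: 4.0
tcp_pos: [514.5, -146.6, 253.5]
eef_rot: [0.0, 0.15, 0.989, -0.0]
force: [0.5, 1.5, -0.5]
finger_gap: 85.7
```

Call:
send_rows:
  series:
    - [0,0.1,2.5,-0.007]
    - [0,0.1,5,-0.007]
    - [0,0.1,7.5,-0.007]
    - [0,0.1,10,-0.007]
    - [0,0.1,11.5,-0.007]
    - [0,0.1,12.5,-0.007]
    - [0,0.1,12.5,-0.007]

```text
t: 4.7
tcp_pos: [513.9, -143.6, 127.1]
eef_rot: [-0.001, 0.146, 0.989, 0.0]
force: [-0.6, 0.1, 0.7]
finger_gap: 85.5
```

```bash
python3 - <<'E'
from h import *
a=imaging.snapshot("scene")["frame"];b=imaging.snapshot("top")["frame"]
cv2.imwrite("pics/f.png",np.hstack([cv2.resize(a[150:270,235:375],(400,343),interpolation=3),cv2.resize(b[160:280,210:350],(400,343),interpolation=3)]))
s=manip.observe();print(s["t"],s["tcp_pos"],s["force"])
for c in("scene","top"):print([(round(d["p"],2),np.round(d["location"]).tolist()) for d in imaging.tip_of(c,"handle")][:3])
E
```

```text
4.8 [ 515.11748869 -144.07835441  129.26656046] [ 0.2176859   0.10959912 -0.21790875]
[(0.48, [239.0, 300.0]), (0.43, [299.0, 226.0])]
[(0.46, [188.0, 280.0])]
```

View pics/f.png

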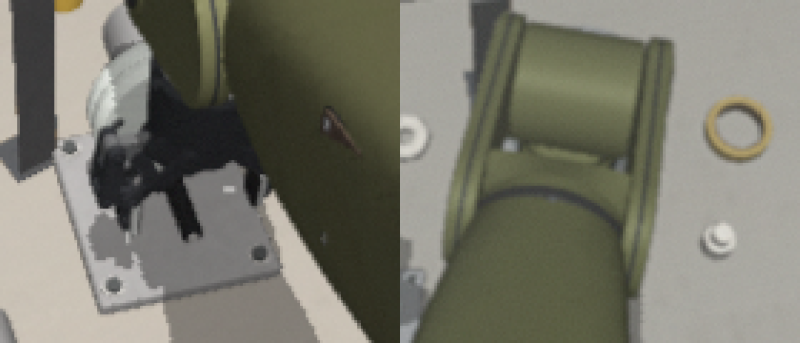

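The left pic shows the handle (185,205) between the open fingertips (125,225) and (255,195). I'll descend the rest and close.

Call:
send_rows:
  series:
    - [0,0,0.7,0]
    - [0,0,1.3,0]
    - [0,0,1.8,0]
    - [0,0,1.8,0]

```text
t: 5.3
tcp_pos: [513.7, -143.6, 109.0]
eef_rot: [-0.001, 0.146, 0.989, 0.0]
force: [0.1, -0.2, -0.0]
finger_gap: 85.4
```

Call:
send_rows:
  series:
    - [0,0,0,0]
    - [0,0,0,0]
    - [0,0,0,0]
    - [0,0,0,0]
    - [0,0,0,0]
    - [0,0,0,0]
    - [0,0,0,0]
    - [0,0,0,0]
  grip: 0

```text
t: 6.1
tcp_pos: [514.5, -144.0, 110.6]
eef_rot: [0.0, 0.146, 0.989, -0.0]
force: [-1.8, 0.4, 1.7]
finger_gap: 14.2
```

```bash
python3 - <<'E'
from h import *
s=manip.observe();P=np.load("P.npy");print(s["t"],s["finger_gap"],s["tcp_pos"],s["force"],s["torque"])
ax=world(P,(-10,0,155));c,q=np.cos(P[2]),np.sin(P[2]);d=s["tcp_pos"]-[0,0,3]-ax
print("local",c*d[0]+q*d[1],-q*d[0]+c*d[1],d[2])
E
```

```text
6.1 14.182803598052011 [ 514.53764252 -144.04638824  110.57381186] [-1.79446932  0.37044829  1.69732329] [-0.04674622  0.20283491 -0.2246611 ]
local -71.84304211253506 10.554065859118772 -47.42618814478041
```

```bash
cat > plan.py <<'E'
import numpy as np,sys
# plan.py a0 step rows calls [extra hold rows]: rounded rows along the handle circle, tool y,z in cm
a0,st,n,k=float(sys.argv[1]),float(sys.argv[2]),int(sys.argv[3]),int(sys.argv[4])
g=lambda a:np.round([-5*np.sin(a),-5*np.cos(a)],2)
for c in range(k):
    b=a0+c*n*st
    print("a_end %.2f"%(b+n*st),[[0]+np.round(g(b+(i+1)*st)-g(b),2).tolist()+[0] for i in range(n)])
E
python3 plan.py -2.92 0.06 5 11
```

```text
a_end -2.62 [[0, 0.29, -0.08, 0], [0, 0.57, -0.17, 0], [0, 0.85, -0.28, 0], [0, 1.13, -0.4, 0], [0, 1.39, -0.54, 0]]
a_end -2.32 [[0, 0.26, -0.16, 0], [0, 0.5, -0.33, 0], [0, 0.74, -0.52, 0], [0, 0.96, -0.72, 0], [0, 1.17, -0.93, 0]]
a_end -2.02 [[0, 0.2, -0.23, 0], [0, 0.38, -0.47, 0], [0, 0.55, -0.72, 0], [0, 0.71, -0.97, 0], [0, 0.84, -1.24, 0]]
a_end -1.72 [[0, 0.13, -0.27, 0], [0, 0.23, -0.55, 0], [0, 0.32, -0.84, 0], [0, 0.39, -1.13, 0], [0, 0.44, -1.43, 0]]
a_end -1.42 [[0, 0.04, -0.29, 0], [0, 0.06, -0.59, 0], [0, 0.06, -0.89, 0], [0, 0.04, -1.19, 0], [0, 0.0, -1.49, 0]]
a_end -1.12 [[0, -0.05, -0.3, 0], [0, -0.12, -0.59, 0], [0, -0.21, -0.87, 0], [0, -0.32, -1.15, 0], [0, -0.44, -1.43, 0]]
a_end -0.82 [[0, -0.14, -0.26, 0], [0, -0.29, -0.52, 0], [0, -0.46, -0.77, 0], [0, -0.65, -1.01, 0], [0, -0.84, -1.23, 0]]
a_end -0.52 [[0, -0.22, -0.21, 0], [0, -0.44, -0.41, 0], [0, -0.67, -0.6, 0], [0, -0.92, -0.77, 0], [0, -1.18, -0.93, 0]]
a_end -0.22 [[0, -0.26, -0.14, 0], [0, -0.53, -0.27, 0], [0, -0.81, -0.37, 0], [0, -1.1, -0.47, 0], [0, -1.39, -0.54, 0]]
a_end 0.08 [[0, -0.29, -0.06, 0], [0, -0.59, -0.1, 0], [0, -0.89, -0.12, 0], [0, -1.19, -0.12, 0], [0, -1.49, -0.1, 0]]
a_end 0.38 [[0, -0.3, 0.03, 0], [0, -0.59, 0.08, 0], [0, -0.89, 0.15, 0], [0, -1.17, 0.23, 0], [0, -1.45, 0.34, 0]]
```

Call:
send_rows:
  series:
    - [0,0.29,-0.08,0]
    - [0,0.57,-0.17,0]
    - [0,0.85,-0.28,0]
    - [0,1.13,-0.4,0]
    - [0,1.39,-0.54,0]

```text
t: 6.6
tcp_pos: [518.4, -131.8, 114.5]
eef_rot: [0.0, 0.146, 0.989, -0.001]
force: [2.6, -6.3, -6.8]
finger_gap: 14.0
```

Call:
send_rows:
  series:
    - [0,0.26,-0.16,0]
    - [0,0.5,-0.33,0]
    - [0,0.74,-0.52,0]
    - [0,0.96,-0.72,0]
    - [0,1.17,-0.93,0]

```text
t: 7.1
tcp_pos: [522.3, -119.6, 123.0]
eef_rot: [0.001, 0.147, 0.989, -0.0]
force: [8.6, -3.0, -12.1]
finger_gap: 14.0
```

Call:
send_rows:
  series:
    - [0,0.2,-0.23,0]
    - [0,0.38,-0.47,0]
    - [0,0.55,-0.72,0]
    - [0,0.71,-0.97,0]
    - [0,0.84,-1.24,0]

```text
t: 7.6
tcp_pos: [525.4, -110.3, 135.3]
eef_rot: [0.002, 0.147, 0.989, 0.001]
force: [11.4, 1.2, -12.1]
finger_gap: 14.0
```

Call:
send_rows:
  series:
    - [0,0.13,-0.27,0]
    - [0,0.23,-0.55,0]
    - [0,0.32,-0.84,0]
    - [0,0.39,-1.13,0]
    - [0,0.44,-1.43,0]

```text
t: 8.1
tcp_pos: [527.1, -105.0, 150.1]
eef_rot: [0.002, 0.147, 0.989, 0.003]
force: [10.5, 6.6, -9.8]
finger_gap: 14.2
```

Call:
send_rows:
  series:
    - [0,0.04,-0.29,0]
    - [0,0.06,-0.59,0]
    - [0,0.06,-0.89,0]
    - [0,0.04,-1.19,0]
    - [0,0.0,-1.49,0]

```text
t: 8.6
tcp_pos: [527.3, -104.4, 165.8]
eef_rot: [0.002, 0.146, 0.989, 0.003]
force: [9.0, 8.4, -4.3]
finger_gap: 14.0
```

Call:
send_rows:
  series:
    - [0,-0.05,-0.3,0]
    - [0,-0.12,-0.59,0]
    - [0,-0.21,-0.87,0]
    - [0,-0.32,-1.15,0]
    - [0,-0.44,-1.43,0]

```text
t: 9.1
tcp_pos: [526.1, -108.5, 181.1]
eef_rot: [0.002, 0.146, 0.989, 0.003]
force: [7.0, 10.4, -0.5]
finger_gap: 13.9
```

Call:
send_rows:
  series:
    - [0,-0.14,-0.26,0]
    - [0,-0.29,-0.52,0]
    - [0,-0.46,-0.77,0]
    - [0,-0.65,-1.01,0]
    - [0,-0.84,-1.23,0]

```text
t: 9.6
tcp_pos: [523.4, -116.9, 194.2]
eef_rot: [0.002, 0.146, 0.989, 0.003]
force: [3.2, 9.1, 3.6]
finger_gap: 14.2
```

Call:
send_rows:
  series:
    - [0,-0.22,-0.21,0]
    - [0,-0.44,-0.41,0]
    - [0,-0.67,-0.6,0]
    - [0,-0.92,-0.77,0]
    - [0,-1.18,-0.93,0]

```text
t: 10.1
tcp_pos: [519.5, -128.9, 203.9]
eef_rot: [0.001, 0.146, 0.989, 0.002]
force: [-0.8, 6.6, 5.9]
finger_gap: 13.6
```

Call:
send_rows:
  series:
    - [0,-0.26,-0.14,0]
    - [0,-0.53,-0.27,0]
    - [0,-0.81,-0.37,0]
    - [0,-1.1,-0.47,0]
    - [0,-1.39,-0.54,0]

```text
t: 10.6
tcp_pos: [514.9, -143.0, 209.1]
eef_rot: [0.0, 0.146, 0.989, 0.001]
force: [-1.8, 3.8, 5.5]
finger_gap: 14.0
```

Call:
send_rows:
  series:
    - [0,-0.29,-0.06,0]
    - [0,-0.59,-0.1,0]
    - [0,-0.89,-0.12,0]
    - [0,-1.19,-0.12,0]
    - [0,-1.49,-0.1,0]

```text
t: 11.1
tcp_pos: [509.9, -158.2, 209.5]
eef_rot: [-0.0, 0.146, 0.989, 0.0]
force: [-3.7, 1.5, 5.0]
finger_gap: 14.0
```

Call:
send_rows:
  series:
    - [0,-0.3,0.03,0]
    - [0,-0.59,0.08,0]
    - [0,-0.89,0.15,0]
    - [0,-1.17,0.23,0]
    - [0,-1.45,0.34,0]

```text
t: 11.6
tcp_pos: [505.3, -172.4, 204.9]
eef_rot: [-0.001, 0.146, 0.989, 0.0]
force: [-5.5, 2.2, 2.6]
finger_gap: 13.8
```

```bash
python3 plan.py 0.38 0.06 5 3; python3 plan.py 1.28 -0.06 5 14
```

```text
a_end 0.68 [[0, -0.28, 0.12, 0], [0, -0.55, 0.25, 0], [0, -0.81, 0.4, 0], [0, -1.06, 0.57, 0], [0, -1.29, 0.75, 0]]
a_end 0.98 [[0, -0.23, 0.2, 0], [0, -0.45, 0.41, 0], [0, -0.65, 0.63, 0], [0, -0.84, 0.86, 0], [0, -1.01, 1.1, 0]]
a_end 1.28 [[0, -0.16, 0.26, 0], [0, -0.31, 0.52, 0], [0, -0.43, 0.79, 0], [0, -0.55, 1.07, 0], [0, -0.64, 1.36, 0]]
a_end 0.98 [[0, 0.09, -0.29, 0], [0, 0.21, -0.57, 0], [0, 0.33, -0.84, 0], [0, 0.48, -1.1, 0], [0, 0.64, -1.36, 0]]
a_end 0.68 [[0, 0.17, -0.24, 0], [0, 0.36, -0.47, 0], [0, 0.56, -0.69, 0], [0, 0.78, -0.9, 0], [0, 1.01, -1.1, 0]]
a_end 0.38 [[0, 0.23, -0.18, 0], [0, 0.48, -0.35, 0], [0, 0.74, -0.5, 0], [0, 1.01, -0.63, 0], [0, 1.29, -0.75, 0]]
a_end 0.08 [[0, 0.28, -0.11, 0], [0, 0.56, -0.19, 0], [0, 0.86, -0.26, 0], [0, 1.15, -0.31, 0], [0, 1.45, -0.34, 0]]
a_end -0.22 [[0, 0.3, -0.02, 0], [0, 0.6, -0.02, 0], [0, 0.9, 0.0, 0], [0, 1.2, 0.04, 0], [0, 1.49, 0.1, 0]]
a_end -0.52 [[0, 0.29, 0.07, 0], [0, 0.58, 0.17, 0], [0, 0.86, 0.27, 0], [0, 1.13, 0.4, 0], [0, 1.39, 0.54, 0]]
a_end -0.82 [[0, 0.26, 0.16, 0], [0, 0.51, 0.33, 0], [0, 0.74, 0.52, 0], [0, 0.96, 0.72, 0], [0, 1.18, 0.93, 0]]
a_end -1.12 [[0, 0.19, 0.22, 0], [0, 0.38, 0.46, 0], [0, 0.55, 0.71, 0], [0, 0.7, 0.97, 0], [0, 0.84, 1.23, 0]]
a_end -1.42 [[0, 0.12, 0.28, 0], [0, 0.23, 0.56, 0], [0, 0.32, 0.84, 0], [0, 0.39, 1.13, 0], [0, 0.44, 1.43, 0]]
a_end -1.72 [[0, 0.04, 0.3, 0], [0, 0.06, 0.6, 0], [0, 0.06, 0.9, 0], [0, 0.04, 1.2, 0], [0, 0.0, 1.49, 0]]
a_end -2.02 [[0, -0.05, 0.3, 0], [0, -0.12, 0.59, 0], [0, -0.21, 0.88, 0], [0, -0.31, 1.16, 0], [0, -0.44, 1.43, 0]]
a_end -2.32 [[0, -0.13, 0.27, 0], [0, -0.29, 0.52, 0], [0, -0.46, 0.77, 0], [0, -0.64, 1.01, 0], [0, -0.84, 1.24, 0]]
a_end -2.62 [[0, -0.21, 0.21, 0], [0, -0.43, 0.41, 0], [0, -0.67, 0.6, 0], [0, -0.91, 0.77, 0], [0, -1.17, 0.93, 0]]
a_end -2.92 [[0, -0.26, 0.14, 0], [0, -0.54, 0.26, 0], [0, -0.82, 0.37, 0], [0, -1.1, 0.46, 0], [0, -1.39, 0.54, 0]]
```

Call:
send_rows:
  series:
    - [0,-0.28,0.12,0]
    - [0,-0.55,0.25,0]
    - [0,-0.81,0.4,0]
    - [0,-1.06,0.57,0]
    - [0,-1.29,0.75,0]

```text
t: 12.1
tcp_pos: [501.5, -183.9, 196.6]
eef_rot: [-0.001, 0.146, 0.989, 0.001]
force: [-3.6, 2.9, -2.3]
finger_gap: 13.9
```

Call:
send_rows:
  series:
    - [0,-0.23,0.2,0]
    - [0,-0.45,0.41,0]
    - [0,-0.65,0.63,0]
    - [0,-0.84,0.86,0]
    - [0,-1.01,1.1,0]

```text
t: 12.6
tcp_pos: [498.6, -192.7, 185.1]
eef_rot: [-0.001, 0.146, 0.989, 0.002]
force: [-2.7, 6.3, -1.8]
finger_gap: 14.1
```

Call:
send_rows:
  series:
    - [0,-0.16,0.26,0]
    - [0,-0.31,0.52,0]
    - [0,-0.43,0.79,0]
    - [0,-0.55,1.07,0]
    - [0,-0.64,1.36,0]

```text
t: 13.1
tcp_pos: [497.0, -197.8, 171.5]
eef_rot: [-0.001, 0.146, 0.989, 0.003]
force: [-2.4, 9.9, -0.7]
finger_gap: 13.9
```

```bash
python3 plan.py 1.28 0.06 5 4; echo; python3 plan.py 2.48 -0.06 5 6
```

```text
a_end 1.58 [[0, -0.08, 0.29, 0], [0, -0.14, 0.58, 0], [0, -0.18, 0.88, 0], [0, -0.2, 1.18, 0], [0, -0.21, 1.48, 0]]
a_end 1.88 [[0, 0.01, 0.3, 0], [0, 0.04, 0.59, 0], [0, 0.09, 0.89, 0], [0, 0.15, 1.18, 0], [0, 0.24, 1.47, 0]]
a_end 2.18 [[0, 0.1, 0.28, 0], [0, 0.21, 0.56, 0], [0, 0.35, 0.83, 0], [0, 0.5, 1.09, 0], [0, 0.66, 1.34, 0]]
a_end 2.48 [[0, 0.18, 0.24, 0], [0, 0.37, 0.47, 0], [0, 0.58, 0.69, 0], [0, 0.8, 0.89, 0], [0, 1.03, 1.09, 0]]

a_end 2.18 [[0, -0.23, -0.2, 0], [0, -0.45, -0.4, 0], [0, -0.66, -0.62, 0], [0, -0.85, -0.85, 0], [0, -1.03, -1.09, 0]]
a_end 1.88 [[0, -0.16, -0.25, 0], [0, -0.31, -0.51, 0], [0, -0.45, -0.78, 0], [0, -0.56, -1.06, 0], [0, -0.66, -1.34, 0]]
a_end 1.58 [[0, -0.09, -0.29, 0], [0, -0.15, -0.58, 0], [0, -0.2, -0.88, 0], [0, -0.23, -1.17, 0], [0, -0.24, -1.47, 0]]
a_end 1.28 [[0, 0.01, -0.3, 0], [0, 0.03, -0.6, 0], [0, 0.07, -0.9, 0], [0, 0.13, -1.19, 0], [0, 0.21, -1.48, 0]]
a_end 0.98 [[0, 0.09, -0.29, 0], [0, 0.21, -0.57, 0], [0, 0.33, -0.84, 0], [0, 0.48, -1.1, 0], [0, 0.64, -1.36, 0]]
a_end 0.68 [[0, 0.17, -0.24, 0], [0, 0.36, -0.47, 0], [0, 0.56, -0.69, 0], [0, 0.78, -0.9, 0], [0, 1.01, -1.1, 0]]
```

Call:
send_rows:
  series:
    - [0,-0.08,0.29,0]
    - [0,-0.14,0.58,0]
    - [0,-0.18,0.88,0]
    - [0,-0.2,1.18,0]
    - [0,-0.21,1.48,0]

```text
t: 13.6
tcp_pos: [496.6, -199.1, 157.3]
eef_rot: [-0.001, 0.146, 0.989, 0.004]
force: [-3.6, 14.2, 3.4]
finger_gap: 13.9
```

Call:
send_rows:
  series:
    - [0,0.01,0.3,0]
    - [0,0.04,0.59,0]
    - [0,0.09,0.89,0]
    - [0,0.15,1.18,0]
    - [0,0.24,1.47,0]

```text
t: 14.1
tcp_pos: [497.5, -196.7, 143.6]
eef_rot: [-0.001, 0.146, 0.989, 0.004]
force: [-4.8, 14.0, 8.6]
finger_gap: 14.0
```

Call:
send_rows:
  series:
    - [0,0.1,0.28,0]
    - [0,0.21,0.56,0]
    - [0,0.35,0.83,0]
    - [0,0.5,1.09,0]
    - [0,0.66,1.34,0]

```text
t: 14.6
tcp_pos: [499.4, -190.8, 131.3]
eef_rot: [-0.001, 0.146, 0.989, 0.003]
force: [-7.5, 13.8, 12.5]
finger_gap: 13.8
```

Call:
send_rows:
  series:
    - [0,0.18,0.24,0]
    - [0,0.37,0.47,0]
    - [0,0.58,0.69,0]
    - [0,0.8,0.89,0]
    - [0,1.03,1.09,0]

```text
t: 15.1
tcp_pos: [502.3, -182.0, 121.2]
eef_rot: [-0.001, 0.146, 0.989, 0.002]
force: [-10.8, 10.9, 16.0]
finger_gap: 14.0
```

Call:
send_rows:
  series:
    - [0,-0.23,-0.2,0]
    - [0,-0.45,-0.4,0]
    - [0,-0.66,-0.62,0]
    - [0,-0.85,-0.85,0]
    - [0,-1.03,-1.09,0]

```text
t: 15.6
tcp_pos: [499.6, -190.0, 130.3]
eef_rot: [-0.001, 0.146, 0.989, 0.004]
force: [-2.4, 15.2, 5.6]
finger_gap: 14.2
```

Call:
send_rows:
  series:
    - [0,-0.16,-0.25,0]
    - [0,-0.31,-0.51,0]
    - [0,-0.45,-0.78,0]
    - [0,-0.56,-1.06,0]
    - [0,-0.66,-1.34,0]

```text
t: 16.1
tcp_pos: [497.5, -196.2, 142.4]
eef_rot: [-0.001, 0.146, 0.989, 0.004]
force: [-0.6, 13.7, -0.6]
finger_gap: 14.1
```

Call:
send_rows:
  series:
    - [0,-0.09,-0.29,0]
    - [0,-0.15,-0.58,0]
    - [0,-0.2,-0.88,0]
    - [0,-0.23,-1.17,0]
    - [0,-0.24,-1.47,0]

```text
t: 16.6
tcp_pos: [496.6, -199.0, 156.0]
eef_rot: [-0.001, 0.146, 0.989, 0.004]
force: [1.3, 10.2, -5.1]
finger_gap: 13.9
```

Call:
send_rows:
  series:
    - [0,0.01,-0.3,0]
    - [0,0.03,-0.6,0]
    - [0,0.07,-0.9,0]
    - [0,0.13,-1.19,0]
    - [0,0.21,-1.48,0]

```text
t: 17.1
tcp_pos: [496.8, -198.1, 170.2]
eef_rot: [-0.001, 0.146, 0.989, 0.002]
force: [1.3, 5.4, -8.6]
finger_gap: 14.2
```

Call:
send_rows:
  series:
    - [0,0.09,-0.29,0]
    - [0,0.21,-0.57,0]
    - [0,0.33,-0.84,0]
    - [0,0.48,-1.1,0]
    - [0,0.64,-1.36,0]

```text
t: 17.6
tcp_pos: [498.5, -193.0, 184.8]
eef_rot: [-0.001, 0.146, 0.989, 0.001]
force: [0.6, 5.1, -11.6]
finger_gap: 14.3
```

Call:
send_rows:
  series:
    - [0,0.17,-0.24,0]
    - [0,0.36,-0.47,0]
    - [0,0.56,-0.69,0]
    - [0,0.78,-0.9,0]
    - [0,1.01,-1.1,0]

```text
t: 18.1
tcp_pos: [501.5, -184.0, 196.8]
eef_rot: [-0.001, 0.146, 0.989, 0.0]
force: [0.1, 4.3, -16.2]
finger_gap: 14.3
```

```bash
cat > fit.py <<'E'
from h import *
D=np.array([l.split() for l in """518.4 -131.8 114.5 2.6 -6.3 -6.8 1
522.3 -119.6 123.0 8.6 -3.0 -12.1 1
525.4 -110.3 135.3 11.4 1.2 -12.1 1
527.1 -105.0 150.1 10.5 6.6 -9.8 1
527.3 -104.4 165.8 9.0 8.4 -4.3 1
526.1 -108.5 181.1 7.0 10.4 -0.5 1
523.4 -116.9 194.2 3.2 9.1 3.6 1
519.5 -128.9 203.9 -0.8 6.6 5.9 1
514.9 -143.0 209.1 -1.8 3.8 5.5 1
509.9 -158.2 209.5 -3.7 1.5 5.0 1
505.3 -172.4 204.9 -5.5 2.2 2.6 1
501.5 -183.9 196.6 -3.6 2.9 -2.3 1
498.6 -192.7 185.1 -2.7 6.3 -1.8 1
497.0 -197.8 171.5 -2.4 9.9 -0.7 1
496.6 -199.1 157.3 -3.6 14.2 3.4 1
497.5 -196.7 143.6 -4.8 14.0 8.6 1
499.4 -190.8 131.3 -7.5 13.8 12.5 1
502.3 -182.0 121.2 -10.8 10.9 16.0 1
499.6 -190.0 130.3 -2.4 15.2 5.6 -1
497.5 -196.2 142.4 -0.6 13.7 -0.6 -1
496.6 -199.0 156.0 1.3 10.2 -5.1 -1
496.8 -198.1 170.2 1.3 5.4 -8.6 -1
498.5 -193.0 184.8 0.6 5.1 -11.6 -1
501.5 -184.0 196.8 0.1 4.3 -16.2 -1""".split("\n")],float)
try: D=np.vstack([D,np.loadtxt("more.txt",ndmin=2)])
except OSError: pass
P=np.load("P.npy");w=P[2];ax=world(P,(-10,0,155))
d=D[:,:3]-ax;y=-np.sin(w)*d[:,0]+np.cos(w)*d[:,1];z=d[:,2]
Fy=-np.sin(w)*D[:,3]+np.cos(w)*D[:,4];Fz=D[:,5];dr=D[:,6]
c=least_squares(lambda p:np.hypot(y-p[0],z-p[1])-p[2],[0,3,50]).x
print("circle y0,z0,r",c)
for cc in (c[:2],(0,3),):
    a=np.unwrap(np.arctan2(-(y-cc[0]),z-cc[1]))
    Ft=-Fy*np.cos(a)-Fz*np.sin(a); Fr=-Fy*np.sin(a)+Fz*np.cos(a)
    print(np.round(np.c_[a,Ft,Fr,dr][::1],2).tolist() if cc is not None and cc[0]==c[0] else "")
    for m in (dr>0,dr!=0):
        for free in(0,1):
            # optional constant bias force (by,bz)
            f=lambda p:-p[0]*dr[m]+p[1]*np.sin(a[m]+p[2])-Ft[m]
            g=lambda p:np.r_[f(p),(p[0]-4.4)*2]
            r=least_squares(f if free else g,[4.4,3.4,.6],loss="soft_l1");phi=r.x[2]
            print("D A phi",r.x.round(2),"cost",round(r.cost,2),"a_target",np.round((np.pi-phi),2))
E
python3 fit.py
```

```text
circle y0,z0,r [ 2.54777045  4.93787065 50.02358574]
[[-2.71, -7.58, 4.01, 1.0], [-2.4, -8.34, 8.77, 1.0], [-2.09, -8.26, 9.97, 1.0], [-1.77, -7.74, 11.21, 1.0], [-1.45, -5.53, 10.15, 1.0], [-1.13, -5.54, 10.69, 1.0], [-0.82, -3.97, 9.5, 1.0], [-0.5, -2.49, 8.07, 1.0], [-0.18, -2.02, 5.97, 1.0], [0.14, -0.99, 4.91, 1.0], [0.45, -1.52, 2.15, 1.0], [0.75, 0.33, -2.82, 1.0], [1.04, -1.06, -5.39, 1.0], [1.34, -1.34, -8.63, 1.0], [1.62, -2.74, -12.6, 1.0], [1.9, -4.25, -14.04, 1.0], [2.18, -4.04, -16.07, 1.0], [2.45, -4.67, -16.88, 1.0], [2.2, 3.64, -14.4, -1.0], [1.93, 5.07, -11.85, -1.0], [1.65, 5.88, -9.68, -1.0], [1.36, 7.28, -7.19, -1.0], [1.05, 7.57, -10.13, -1.0], [0.75, 7.95, -14.7, -1.0]]
D A phi [4.41 3.75 0.92] cost 2.18 a_target 2.22
D A phi [4.42 3.75 0.92] cost 2.18 a_target 2.22
D A phi [4.36 3.7  0.96] cost 2.59 a_target 2.19
D A phi [4.34 3.7  0.95] cost 2.58 a_target 2.19

D A phi [4.59 3.96 0.97] cost 3.69 a_target 2.17
D A phi [4.66 4.   0.98] cost 3.6 a_target 2.16
D A phi [4.38 3.6  1.02] cost 5.33 a_target 2.13
D A phi [4.37 3.6  1.01] cost 5.33 a_target 2.13
```

Drag and load fit cleanly: D=4.4 N, A=3.7 N. Target handle angle is about 2.19 rad. Moving there.

```bash
python3 plan.py 0.68 0.1 5 3
```

```text
a_end 1.18 [[0, -0.38, 0.34, 0], [0, -0.71, 0.7, 0], [0, -1.01, 1.1, 0], [0, -1.27, 1.53, 0], [0, -1.48, 1.99, 0]]
a_end 1.68 [[0, -0.17, 0.47, 0], [0, -0.29, 0.95, 0], [0, -0.36, 1.45, 0], [0, -0.38, 1.95, 0], [0, -0.35, 2.44, 0]]
a_end 2.18 [[0, 0.08, 0.5, 0], [0, 0.21, 0.98, 0], [0, 0.38, 1.45, 0], [0, 0.6, 1.9, 0], [0, 0.87, 2.32, 0]]
```

Call:
send_rows:
  series:
    - [0,-0.38,0.34,0]
    - [0,-0.71,0.7,0]
    - [0,-1.01,1.1,0]
    - [0,-1.27,1.53,0]
    - [0,-1.48,1.99,0]

```text
t: 18.6
tcp_pos: [497.7, -195.9, 178.9]
eef_rot: [-0.001, 0.146, 0.989, 0.003]
force: [-3.0, 17.2, -3.8]
finger_gap: 14.2
```

Call:
send_rows:
  series:
    - [0,-0.17,0.47,0]
    - [0,-0.29,0.95,0]
    - [0,-0.36,1.45,0]
    - [0,-0.38,1.95,0]
    - [0,-0.35,2.44,0]

```text
t: 19.1
tcp_pos: [496.7, -199.2, 155.9]
eef_rot: [-0.002, 0.146, 0.989, 0.003]
force: [-8.8, 17.8, 3.4]
finger_gap: 14.0
```

Call:
send_rows:
  series:
    - [0,0.08,0.5,0]
    - [0,0.21,0.98,0]
    - [0,0.38,1.45,0]
    - [0,0.6,1.9,0]
    - [0,0.87,2.32,0]

```text
t: 19.6
tcp_pos: [499.0, -192.4, 134.1]
eef_rot: [-0.002, 0.146, 0.989, 0.001]
force: [-14.1, 12.6, 9.4]
finger_gap: 13.9
```

Call:
send_rows:
  series:
    - [0,0,0,0]
    - [0,0,0,0]
    - [0,0,0,0]
    - [0,0,0,0]
    - [0,0,0,0]
    - [0,0,0,0]
    - [0,0,0,0]
    - [0,0,0,0]

```text
t: 20.4
tcp_pos: [499.1, -192.1, 133.5]
eef_rot: [-0.002, 0.146, 0.989, 0.002]
force: [-10.2, 14.3, 4.7]
finger_gap: 14.1
```

```bash
python3 - <<'E'
from h import *
s=manip.observe();P=np.load("P.npy");w=P[2];d=s["tcp_pos"]-world(P,(-10,0,155))
y=-np.sin(w)*d[0]+np.cos(w)*d[1]
print(s["t"],s["finger_gap"],s["tcp_pos"],s["force"],abs(s["dq"]).max(),"a",np.arctan2(-(y-2.55),d[2]-4.94),np.hypot(y-2.55,d[2]-4.94))
a=imaging.snapshot("scene")["frame"];b=imaging.snapshot("top")["frame"]
cv2.imwrite("pics/g.png",np.hstack([cv2.resize(a[130:270,210:375],(400,339),interpolation=3),cv2.resize(b[160:280,190:350],(400,300),interpolation=3)[:339] if 0 else cv2.resize(b[150:290,185:350],(400,339),interpolation=3)]))
E
```

```text
20.4 14.091115501921177 [ 499.0551502  -192.07355126  133.53317246] [-10.17901887  14.30547555   4.68795046] 0.001804615465167299 a 2.1272158191004764 49.998802868258316
```

View pics/g.png

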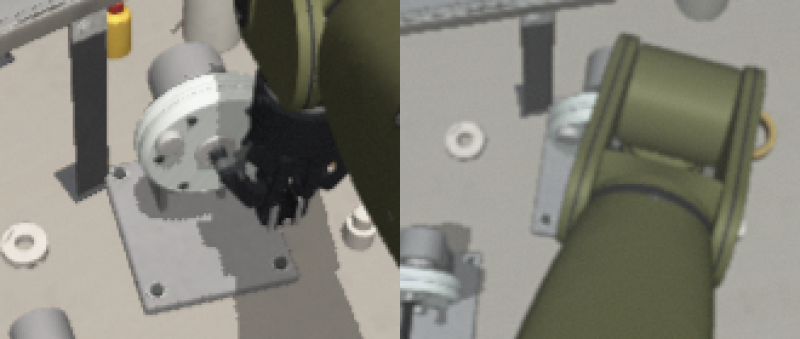

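The picture shows the handle held lower right, with the boss at (172,140), upper left of the hub at (215,150). That is consistent with a≈2.1. The ring gauge and master are untouched. I'll nudge by +0.06 rad and settle.

Call:
send_rows:
  series:
    - [0,0.08,0.13,0]
    - [0,0.17,0.26,0]
    - [0,0.17,0.26,0]
    - [0,0.17,0.26,0]
    - [0,0.17,0.26,0]
    - [0,0.17,0.26,0]
    - [0,0.17,0.26,0]
    - [0,0.17,0.26,0]

```text
t: 21.3
tcp_pos: [499.4, -191.0, 131.7]
eef_rot: [-0.002, 0.146, 0.989, 0.001]
force: [-13.4, 12.9, 8.5]
finger_gap: 14.1
```

```bash
python3 - <<'E'
from h import *
s=manip.observe();P=np.load("P.npy");w=P[2];d=s["tcp_pos"]-world(P,(-10,0,155))
y=-np.sin(w)*d[0]+np.cos(w)*d[1]
print(s["t"],s["finger_gap"],s["tcp_pos"],s["force"],abs(s["dq"]).max(),"a",np.arctan2(-(y-2.55),d[2]-4.94))
a=imaging.snapshot("scene");b=imaging.snapshot("top")
for k,S in(("scene",a),("top",b)):
    for n in("boss","setting_master","ring_gauge","tape"):print(k,n,[(round(e["p"],2),np.round(e["location"]).tolist()) for e in imaging.tip_of(k,n)][:3])
for ang in(2.0,2.19,2.4):print(ang,proj(a,world(P,hand(P,ang+np.pi,-36))).round(1))
print(job.finish_job())
E
```

```text
21.3 14.127452815925926 [ 499.44913458 -190.98941404  131.69476187] [-13.44425246  12.93173687   8.5329261 ] 0.00127592961316241 a 2.1705925001302955
scene boss [(0.93, [282.0, 194.0]), (0.74, [237.0, 304.0])]
scene setting_master [(0.45, [358.0, 230.0])]
scene ring_gauge [(0.77, [221.0, 232.0])]
scene tape []
top boss [(0.72, [194.0, 278.0]), (0.4, [211.0, 208.0])]
top setting_master [(0.38, [322.0, 245.0])]
top ring_gauge [(0.66, [209.0, 208.0])]
top tape [(0.55, [328.0, 207.0])]
2.0 [279.2 192.6]
2.19 [281.6 189.5]
2.4 [285.2 186.3]
the job is handed in; nothing more can be done
None
```

I gripped the crank handle of the larger stand and turned it about 300° clockwise and about 100° back. I then parked it where the fit puts the heavy side at the bottom and handed the job in at about 21 s, still gripping; no verdict was reported.

- **Feeling for the heavy side:** the force readings from both directions fit one model, with drag 4.4 N and load 3.7 N at the handle. The heavy side is straight down with the handle at about 2.19 rad.
- **Final position:** the handle measured 2.17 rad by the arm, about 1° off target. My best guess at the uncertainty is a few degrees.
- **Last checks:** the arm was at rest, the fingers were stopped on the grip (gap 14 mm) and the wrist force was about 20 N. Most of that force is sideways, because my circle centre was a few millimetres off.
- **Bystanders:** they appear unmoved to within 1–2 pixels. The tape was found in the top view only; the arm hid it from the scene camera.
- **A check that disagreed:** the boss detected in the scene view was about 4.5 pixels lower than predicted for 2.19 rad. It fits about 2.0 rad better, but the boss also showed a 2.5 pixel error in the first fit. I relied on the arm and force readings instead.

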